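# Set out the painted storage kit to dry

## Robot

A 7-joint arm with a two-finger parallel gripper is mounted at the origin on the work surface. World frame = base frame: x ahead of the robot, y to its left, z up, the work surface at z = 0. Lengths are in m, angles in rad, forces in N, time in s.
With the tool pointing down it reaches from about 0.425 to 0.925 m from the base axis. Payload 6.8 kg.
Tool frame: the origin (TCP) lies on the mounting face of the last link; the fingertips stand 173 mm ahead of it and the grasp point (between the pads) lies 155 mm ahead of it; z points along the fingers, y is the line along which they close (so a half turn about z gives the same grasp; the last joint's range is limited). The gripper opens to 85 mm and grips with 20 to 120 N. Pads are 22 mm wide; open, the fingers measure 114 mm over their backs; the gripper's body (76 mm by 85 mm) begins 54 mm behind the grasp point. The pads swing forward as they close: fully open they stand 13 mm farther back than shut.
Start: joints at [1.046, 0.477, 0.022, 1.555, -0.011, 1.109, -0.083], TCP at [0.273, -0.617, 0.405] pointing down, gripper open.
Joint ranges: [-2.96, 2.96], [-0.34, 2.1], [-1.41, 1.46], [0.24, 2.44], [-1.37, 4.51], [0.17, 1.92], [-2.96, 2.96]. Speed limits (rad/s): [2.39, 2.39, 3.14, 3.14, 3.14, 3.14, 3.14].

## Interface

Orientations are given as a unit quaternion [w, x, y, z].
In Python, from station import bot gives the robot as it stands. The module is installed in compiled form; this text tells all that it offers.
- The arm moves only by the shell command python3 -m pendant 'ROWS' [FORCE]. ROWS is JSON, a list of rows, each a list of 5 numbers: the finger opening in m, from 0 to 0.0854, then the shift along the tool's x, y, z in m, then the turn about the tool's z in degrees. In form: [[jaw, x, y, z, yaw], ...]. A call has 1 to 12 rows; each row shifts and turns the commanded pose from where the row before left it, along the tool's axes as they then stand; what a row does not reach is not made up. A row lasts 1/12 s, in which the tool goes at most 41.7 mm and 7.16 degrees, less where a joint would pass 70% of its speed; a pose out of reach is approached as far as the arm can. A call with a gripper value outside its range is refused whole. The fingers move at their own pace and stop on an object; FORCE is the grip in N (left out, the last holds). Time passes only in rows, so rows that do not move let the fingers close. It gives the time, the measured TCP pose, the force, the opening and the grip force at its end, in the units of the state.
- bot.get_obs(): the state, without advancing time (a new reading comes with each control period).
- bot.read_camera(name): name is "scene" or "top" or "wrist"; returns (picture, depth): 400x640x3 uint8, blue, green, red; 400x640 float32, m along the optical axis (not along the pixel's ray), 0 where there is no reading.
- bot.camera_model(name): a dict with "intrinsics" (3x3 intrinsics, pixels), "R" (3x3) and "t" (3): a world point X has camera coordinates R X + t. Camera axes: x right, y down, z forward; pixel columns grow to the right and rows downward; lengths in m; the calibration is good to about 2 mm. A picture is of the moment at which its call begins: read the wrist's pose just before it. camera_model takes no time and is no camera call; for the wrist camera it gives the pose at the moment of the call.
- bot.hand_in(): hands the job in; it is judged then, once.
Trained networks look in the newest picture that a camera, given by its name, has taken for a name from the list of things; names that differ only in an ending like _2 or _b are one class to them, and where a whole thing is asked for, a point or a joint stands for the part that bears it (a point fixed in the world has none). Each returns a list of dicts, best first, with "score" (0 to 1); they miss things now and then, are a little off and sometimes report something else, mostly with a low value. They report only what shows in the picture. A call takes as long as a camera call. They do not tell look-alikes from the thing itself.
- bot.boxes_of(name, camera): "at" ([column, row] in pixels, amid what is visible of it).
- bot.trace(name, camera): "mask" (400x640 bool, what is visible of it) and "at" ([column, row] in pixels, amid what is visible of it).
- bot.pinpoint(name, camera): "at" ([column, row] in pixels: a listed point, or the origin of a listed thing).
The state is a dict: "t": time; "q": joint angles; "joint_vel": joint speeds; "joint_torque": joint torques, N m; "eef_pos": TCP position; "tool_rot": TCP orientation; "contact_force": force on the tool from outside, world axes, zero at the start; "torque": the same for the moment, N m; "gripper_width": opening from 0.0 (shut) to 1.0 (fully open); "grasp_force": force on a finger pad.
Only numpy, scipy, OpenCV 4.12 (cv2) and the standard library are available. Lean on these libraries where they do the work, as an engineer would, in place of code of your own. Each camera call takes 0.05 s, during which the arm holds its last target. There are 200 camera calls.

## Task

Set the freshly painted garage storage kit out to dry. Hang every red hanger on the green rail: lift its hook over the lip from the robot's side and lower it until the toe is fully down on the channel floor behind the lip, the hanger hanging upright and square to the rail in front of it. Stack the slats flat on the middle of the plywood board as an airy crosswise tower, two to a layer side by side about 70 mm apart centre to centre, each layer across the one below: first the white ones, then the grey, then whatever blue ones there are on top; leave everything else on the bench where it is and knock no hanger over.

Things in the scene. Friction and masses are not known exactly. Their poses are not given: they have to be found in the camera images.
- rail: Fixed green drying rail, 300 mm long along its y axis, an open-topped channel on two posts below it. A 5 mm plate on its front (-x side, towards the robot) reaches from 60 up to 146 mm above the bench; its top 16 mm form the anti-jump lip. Origin on the bench below the channel; x across the rail, away from the robot; z up.
- rail_channel (a point): Point on the channel floor half-way along the rail, 130 mm above the bench (x = y = 0 of the rail); axes as rail. In x the lip takes up -18 to -13 mm, the clear channel -13 to +18 mm, then comes a rear flange as high as the lip. Nothing of the rail is taller; its whole length can be used.
- board_top (a point): Centre of the top face of the fixed plywood drying board, 200 x 200 mm, top 20 mm above the bench; x and y along its edges, z up.
- sheet: Cardboard masking sheet, 300 x 220 x 2 mm, fixed flat on the bench; at the start the slats lie on it, long side roughly along its x axis.
- white1_mid (a point): Centre of a white painted wooden slat, 130 x 22 x 15 mm, 35 g; x axis along its length, y across its width, z through its thickness. Both white slats are alike.
- white2_mid (a point): Centre of a white painted wooden slat, 130 x 22 x 15 mm, 35 g; x axis along its length, y across its width, z through its thickness. Both white slats are alike.
- grey1_mid (a point): Centre of a grey painted wooden slat, 130 x 22 x 15 mm, 35 g; x axis along its length, y across its width, z through its thickness. Both grey slats are alike.
- grey2_mid (a point): Centre of a grey painted wooden slat, 130 x 22 x 15 mm, 35 g; x axis along its length, y across its width, z through its thickness. Both grey slats are alike.
- blue1_mid (a point): Centre of a blue painted wooden slat, 130 x 22 x 15 mm, 35 g; x axis along its length, y across its width, z through its thickness. Both blue slats are alike. Sometimes absent.
- blue2_mid (a point): Centre of a blue painted wooden slat, 130 x 22 x 15 mm, 35 g; x axis along its length, y across its width, z through its thickness. Both blue slats are alike. Sometimes absent.
- hanger1_grip (a point): Centre of the black grip block (22 x 24 x 38 mm in x, y, z) on top of a red steel hook-on tool hanger, 220 g, 150 mm tall, standing on the bench. All are alike; sometimes absent. z up; the hook is on the +x side. Best gripped from above across y. From here: underside of the foot at z = -131 mm; foot 56 x 56 x 8 mm, x = -49 to +7 mm; stem x = -1 to +7 mm, 24 mm wide.
- hanger1_toe (a point): Lower end of the hook toe of hanger1, 26 mm in +x and 49 mm below its grip centre; same axes. The toe is 8 mm thick in x, 24 mm wide, hangs 22 mm below the hook bridge, and leaves 15 mm open between itself and the stem for the lip. Hung, the toe stands on the channel floor, the stem in front of the rail plate. Sometimes absent.
- hanger2_grip (a point): Centre of the black grip block (22 x 24 x 38 mm in x, y, z) on top of a red steel hook-on tool hanger, 220 g, 150 mm tall, standing on the bench. All are alike; sometimes absent. z up; the hook is on the +x side. Best gripped from above across y. From here: underside of the foot at z = -131 mm; foot 56 x 56 x 8 mm, x = -49 to +7 mm; stem x = -1 to +7 mm, 24 mm wide.
- hanger2_toe (a point): Lower end of the hook toe of hanger2, 26 mm in +x and 49 mm below its grip centre; same axes. The toe is 8 mm thick in x, 24 mm wide, hangs 22 mm below the hook bridge, and leaves 15 mm open between itself and the stem for the lip. Hung, the toe stands on the channel floor, the stem in front of the rail plate. Sometimes absent.
- hanger3_grip (a point): Centre of the black grip block (22 x 24 x 38 mm in x, y, z) on top of a red steel hook-on tool hanger, 220 g, 150 mm tall, standing on the bench. All are alike; sometimes absent. z up; the hook is on the +x side. Best gripped from above across y. From here: underside of the foot at z = -131 mm; foot 56 x 56 x 8 mm, x = -49 to +7 mm; stem x = -1 to +7 mm, 24 mm wide.
- hanger3_toe (a point): Lower end of the hook toe of hanger3, 26 mm in +x and 49 mm below its grip centre; same axes. The toe is 8 mm thick in x, 24 mm wide, hangs 22 mm below the hook bridge, and leaves 15 mm open between itself and the stem for the lip. Hung, the toe stands on the channel floor, the stem in front of the rail plate. Sometimes absent.
- paint_tin: Paint tin, 100 mm across, 120 mm tall; a bystander to leave alone. Origin in its underside.
- screw_jar: Jar with yellow cap, 64 mm across, 80 mm tall; a bystander to leave alone. Origin in its underside.
- tape_roll: Roll of yellow tape, 90 mm across, 24 mm high; a bystander to leave alone. Origin in its underside.
- brush: Paint brush lying on the bench; a bystander to leave alone. Origin in its underside near its middle.
- driver: Yellow screwdriver lying on the bench; a bystander to leave alone. Origin in its underside near its middle.
- sanding_block: Cork sanding block, 100 x 60 x 30 mm; a bystander to leave alone. Origin in its underside.
Things that resemble listed ones, but are neither listed nor needed, are in the scene too. Leave any purple or turquoise look-alike of the part that bears white1_mid alone.

How it is judged:
By the outcome, as a careful person would: the job done as asked, in the order asked, and still so for the second after the job is handed in, with the robot touching nothing.
Of hanger1, hanger2, hanger3 only 1 to 3 are there at a start; the rules pass over those that are not, and their reading is None.
Of blue1, blue2 only 1 to 2 are there at a start; the rules pass over those that are not, and their reading is None.
At some moment in a run one of blue1, blue2 may be knocked a few centimetres aside while the robot is not near it.
It also fails if it takes over 210 s, if anything falls off the work surface, if the arm or the gripper's body presses on something with over 40 N, if the wrist force passes 120 N, or if a joint passes its speed limit or range.

## Working session

There is one attempt and no reset: what is moved stays moved. The work goes in short steps, Python scripts to look and compute and a shell command to move; the robot and the scene stay as the last step left them, time stands still between calls to the robot, and variables do not carry over. Pictures are saved under pics/ and viewed, at most 14 in all, crops included, and the job is handed in when it is done.

```bash
mkdir -p pics
cat > h.py <<'E'
from station import bot
import numpy as np, cv2
def cam(n):
    m=bot.camera_model(n); p,d=bot.read_camera(n); return p,d,m
def world(px,z,m):
    K,R,t=[np.array(m[k]) for k in("intrinsics","R","t")]
    r=R.T@np.linalg.solve(K,[px[0],px[1],1]); c=-R.T@t
    return c+r*(z-c[2])/r[2]
def cloud(d,m):
    K,R,t=[np.array(m[k]) for k in("intrinsics","R","t")]
    v,u=np.mgrid[:d.shape[0],:d.shape[1]]
    P=np.stack([(u-K[0,2])/K[0,0]*d,(v-K[1,2])/K[1,1]*d,d],-1)
    return (P-t)@R
E
python3 - <<'E'
from h import *
for n in("top","scene"):
    p,d,m=cam(n); cv2.imwrite(f"pics/{n}0.png",p); np.savez(f"{n}0.npz",p=p,d=d,**m)
    print(n,np.round(-np.array(m["R"]).T@m["t"],3))
print(bot.get_obs())
E
```

```text
top [0.41  0.011 1.394]
scene [ 1.212 -0.358  1.318]
{'t': 0.1, 'q': array([ 1.04589387,  0.47774349,  0.0223136 ,  1.55633971, -0.01148672,
        1.10927362, -0.08312154]), 'joint_vel': array([-0.0001356 , -0.0026607 , -0.00060185, -0.00282597, -0.00094628,
        0.00022938,  0.00088078]), 'joint_torque': array([ 4.26997896e-03, -5.97760034e+01,  1.61333151e+00, -2.81952614e+01,
        1.28334883e-02,  4.99597445e-03, -3.17262368e-05]), 'eef_pos': array([ 0.27319206, -0.61698367,  0.4038101 ]), 'tool_rot': array([-7.86170481e-04,  9.78359477e-01,  2.06910763e-01, -2.26574105e-04]), 'contact_force': array([ 0.3420211 ,  0.08485565, -0.28632518]), 'torque': array([ 0.00436167, -0.03728445, -0.02635363]), 'grasp_force': 0.0, 'gripper_width': 0.9987787183132589}
```

View pics/top0.png

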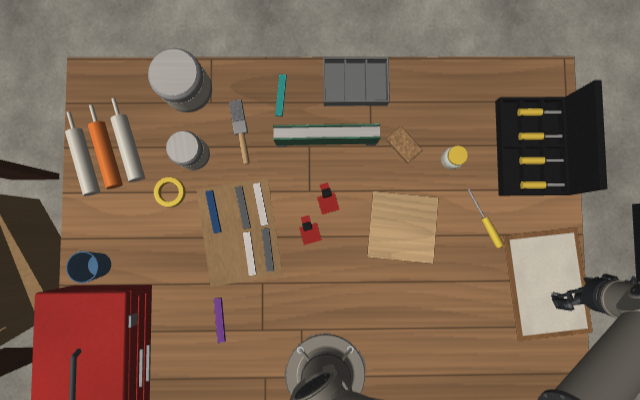

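View pics/scene0.png

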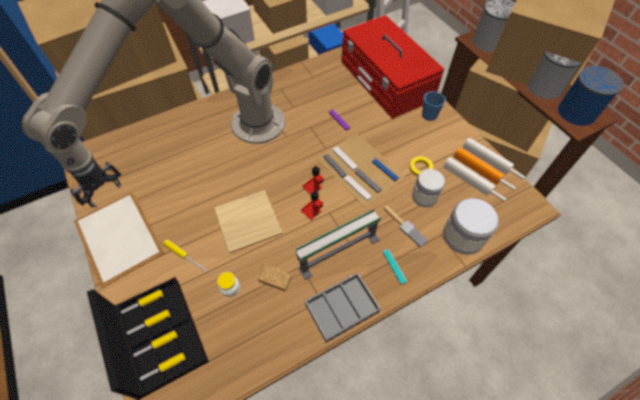

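The top view shows two hangers, grips at about (326,188) and (307,223), with hooks pointing up-image towards the rail at (327,134). The board is at (403,227).

Five slats lie on the sheet: whites (260,203) and (249,253), greys (242,206) and (267,249), and one blue (213,211). The look-alikes to avoid are turquoise (280,95) and purple (219,320), both off the sheet. Nothing else resembles the hangers.

```bash
cat >> h.py <<'E'
def rect(P,mask):
    q=P[mask][:,:2].astype(np.float32)*1000
    (c,s,a)=cv2.minAreaRect(q)
    b=cv2.boxPoints((c,s,a)); e=[b[1]-b[0],b[2]-b[1]]; l=max(e,key=np.linalg.norm)
    return np.round(c,1),np.round(sorted(s),0),round((np.degrees(np.arctan2(l[1],l[0]))+90)%180-90,1)
def near(px,P,p,lo,hi,r=45,tol=35):
    "connected blob around px with height lo..hi and like colour"
    u,v=map(int,px); c0=np.median(p[v-1:v+2,u-1:u+2].reshape(-1,3),0)
    k=(P[...,2]>lo)&(P[...,2]<hi)&(np.abs(p.astype(float)-c0).max(-1)<tol)
    n,L=cv2.connectedComponents(k.astype(np.uint8),connectivity=4)
    return (L==L[v,u])&(L[v,u]>0)
E
python3 - <<'E'
from h import *
z=np.load("top0.npz"); p,d=z["p"],z["d"]; P=cloud(d,z)
for n,px in dict(blue=(213,211),greyA=(242,206),whiteA=(260,203),whiteB=(249,253),greyB=(267,249)).items():
    k=near(px,P,p,.008,.03); print(n,k.sum(),P[px[1],px[0]].round(3), rect(P,k) if k.sum()>5 else 0)
k=near((403,227),P,p,.012,.03,tol=60); print("board",k.sum(),rect(P,k))
k=np.zeros_like(k);k[115:150,265:390]=1; k&=(P[...,2]>.12)&(P[...,2]<.17); print("rail",k.sum(),rect(P,k),P[k][:,2].max(), P[134,327],P[125,327])
hsv=cv2.cvtColor(p,cv2.COLOR_BGR2HSV)
for n,w in dict(h1=(316,175,345,215),h2=(297,212,325,250)).items():
    s=np.zeros_like(k);s[w[1]:w[3],w[0]:w[2]]=1
    k=s&(P[...,2]>.135); print(n,"grip",k.sum(),rect(P,k))
    k=s&(P[...,2]<.03)&(p[...,2]>110)&(p[...,1]<60); print("foot",k.sum(),rect(P,k))
for n in("hanger1_grip","hanger1_toe","rail_channel","board_top"):
    for r in bot.pinpoint(n,"top"): 
        print(n,np.round(r["at"]),round(r["score"],2),world(r["at"],{"hanger1_grip":.131,"hanger1_toe":.082,"rail_channel":.13,"board_top":.02}[n],z).round(3))
E
```

```text
blue 288 [0.486 0.335 0.017] (array([485.7, 336.2]), array([ 22., 128.]), np.float32(11.7))
greyA 309 [0.501 0.247 0.018] (array([497.1, 247.1]), array([ 23., 130.]), np.float32(12.4))
whiteA 282 [0.51  0.193 0.017] (array([506.4, 193.7]), array([ 21., 128.]), np.float32(11.1))
whiteB 291 [0.359 0.226 0.015] (array([357.5, 225.8]), array([ 21., 128.]), np.float32(8.0))
greyB 311 [0.371 0.172 0.014] (array([369.3, 172.1]), array([ 23., 128.]), np.float32(6.9))
board 4322 (array([ 432.9, -238.1]), array([200., 200.]), np.float32(84.0))
rail 1752 (array([698.2,  -8.2]), array([ 43., 299.]), np.float32(-89.4)) 0.1531627156989305 [ 0.69467917 -0.00964644  0.13119837] [ 0.71711366 -0.00964251  0.14458815]
h1 grip 79 (array([475. ,  -4.3]), array([ 25., 131.]), np.float32(-2.5))
foot 276 (array([508.3, -12.9]), array([55., 56.]), np.float32(13.2))
h2 grip 77 (array([423.8,  39. ]), array([28., 55.]), np.float32(37.6))
foot 271 (array([428.4,  26.9]), array([ 65., 104.]), np.float32(-56.6))
hanger1_toe [300. 214.] 0.6 [0.471 0.068 0.082]
hanger1_toe [449. 158.] 0.5 [ 0.633 -0.366  0.082]
rail_channel [325. 130.] 0.87 [ 0.708 -0.004  0.13 ]
board_top [403. 225.] 0.58 [ 0.439 -0.24   0.02 ]
```

Run:
```python
import cv2
p=cv2.imread("pics/top0.png"); cv2.imwrite("pics/crop1.png",cv2.resize(p[110:290,190:450],None,fx=3,fy=3,interpolation=cv2.INTER_CUBIC))
```

```text
(no output)
```

View pics/crop1.png

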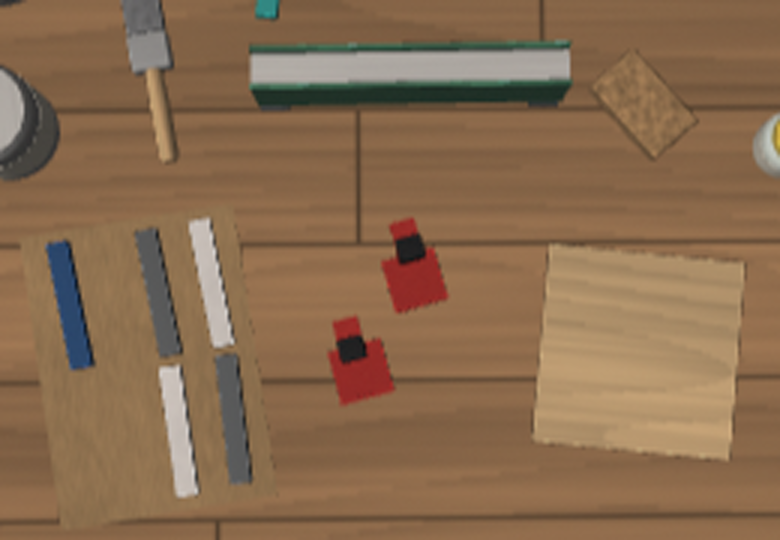

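Close crop confirms the choice: two red hangers with black grips and hooks towards the rail, and five slats on the sheet. Next I work out the exact grip positions, the rail profile and the first move.

```bash
cat >> h.py <<'E'
def go(x,y,z,th,o=None):
    "TCP target in mm / deg heading of tool x: yaw first, then tool shifts (mm)"
    o=o or bot.get_obs(); w,a,b,c=o["tool_rot"]
    t0=np.degrees(2*np.arctan2(b,a)); yaw=(t0-th+90)%180-90; t=np.radians(t0-yaw)
    d=np.array([x,y,z])-np.array(o["eef_pos"])*1000
    print(f"yaw {yaw:.1f} then x {d[0]*np.cos(t)+d[1]*np.sin(t):.1f} y {d[0]*np.sin(t)-d[1]*np.cos(t):.1f} z {-d[2]:.1f} | h0 {t0:.1f} F {np.round(o['contact_force'],1)} g {o['gripper_width']:.2f} {o['grasp_force']:.0f} t {o['t']:.1f} q7 {o['q'][6]:.2f}")
E
python3 - <<'E'
from h import *
z=np.load("top0.npz"); p,d=z["p"],z["d"]; P=cloud(d,z)
for u in (290,327,365):
    print(u,[tuple((P[v,u-6:u+7].mean(0)[[0,2]]*1000).round().astype(int)) for v in range(121,148)])
for n,w in dict(h1=(316,180,345,215),h2=(297,214,325,250)).items():
    s=np.zeros(d.shape,bool);s[w[1]:w[3],w[0]:w[2]]=1
    k=s&(p.max(-1)<50); v,u=np.nonzero(k); print(n,"black",k.sum(),(u.mean(),v.mean()),world((u.mean(),v.mean()),.15,z).round(4), P[k][:,2].max())
    r=s&(p[...,2]>90)&(p[...,1]<70); q=P[r]; f=q[q[:,2]<.025]; hk=q[q[:,2]>.08]
    print(" foot",cv2.minAreaRect((f[:,:2]*1000).astype(np.float32)), "hook",len(hk),hk.mean(0).round(4))
    print(" ->TCP")
go(525,-10,400,13)
E
```

```text
290 [(np.int64(766), np.int64(0)), (np.int64(763), np.int64(-1)), (np.int64(759), np.int64(1)), (np.int64(756), np.int64(0)), (np.int64(717), np.int64(145)), (np.int64(715), np.int64(145)), (np.int64(713), np.int64(141)), (np.int64(713), np.int64(129)), (np.int64(710), np.int64(131)), (np.int64(707), np.int64(131)), (np.int64(704), np.int64(129)), (np.int64(701), np.int64(129)), (np.int64(698), np.int64(131)), (np.int64(695), np.int64(130)), (np.int64(693), np.int64(130)), (np.int64(690), np.int64(130)), (np.int64(687), np.int64(129)), (np.int64(681), np.int64(145)), (np.int64(678), np.int64(145)), (np.int64(677), np.int64(137)), (np.int64(677), np.int64(124)), (np.int64(677), np.int64(110)), (np.int64(677), np.int64(96)), (np.int64(677), np.int64(81)), (np.int64(677), np.int64(66)), (np.int64(687), np.int64(2)), (np.int64(684), np.int64(1))]
327 [(np.int64(765), np.int64(-1)), (np.int64(763), np.int64(-2)), (np.int64(759), np.int64(0)), (np.int64(755), np.int64(1)), (np.int64(717), np.int64(146)), (np.int64(714), np.int64(144)), (np.int64(714), np.int64(136)), (np.int64(712), np.int
[... 1392 characters left out ...]
np.int64(4)), (np.int64(686), np.int64(0)), (np.int64(683), np.int64(1))]
h1 black 63 (np.float64(326.22222222222223), np.float64(192.4920634920635)) [ 0.5276 -0.0058  0.15  ] 0.15485422645107735
 foot ((525.8123779296875, -8.123760223388672), (90.56771850585938, 56.1536979675293), 15.427518844604492) hook 51 [ 0.5434 -0.0007  0.1371]
 ->TCP
h2 black 57 (np.float64(306.96491228070175), np.float64(225.75438596491227)) [0.4367 0.0475 0.15  ] 0.15606434954265666
 foot ((430.30267333984375, 46.60083770751953), (82.66873931884766, 56.159854888916016), 14.856616973876953) hook 57 [0.4514 0.0519 0.1602]
 ->TCP
yaw 10.9 then x 381.9 y -535.0 z 4.4 | h0 23.9 F [-0.3 -0.2  0.4] g 1.00 0 t 0.3 q7 -0.08
```

```bash
python3 -m pendant '[[0.05,0,0,0,5],[0.05,0,0,0,5],[0.05,0.022,-0.0295,0,0],[0.05,0.022,-0.0295,0,0],[0.05,0.022,-0.0295,0,0],[0.05,0.022,-0.0295,0,0],[0.05,0.022,-0.0295,0,0],[0.05,0.022,-0.0295,0,0],[0.05,0.022,-0.0295,0,0],[0.05,0.022,-0.0295,0,0],[0.05,0.022,-0.0295,0,0],[0.05,0.022,-0.0295,0,0]]' 40 && python3 -m pendant '[[0.05,0.022,-0.0295,0,0],[0.05,0.022,-0.0295,0,0],[0.05,0.022,-0.0295,0,0],[0.05,0.022,-0.0295,0,0],[0.05,0.022,-0.0295,0,0],[0.05,0.022,-0.0295,0,0],[0.05,0.022,-0.0295,0,0],[0.05,0.022,-0.0295,0,0],[0.05,0,0,0,0],[0.05,0,0,0,0]]'
python3 - <<'E'
from h import *
go(528,-6,286,14)
p,d,m=cam("wrist"); cv2.imwrite("pics/w1.png",p); np.savez("w1.npz",p=p,d=d,**m)
P=cloud(d,m); k=(P[...,2]>.135)&(P[...,2]<.16)&(p.max(-1)<70)&(np.hypot(P[...,0]-.528,P[...,1]+.006)<.03); print(k.sum()); k.any() and print(rect(P,k),P[k].mean(0))
E
```

```text
t: 1.3
eef_pos: [0.4164, -0.2763, 0.4049]
tool_rot: [0.0, 0.993, 0.121, 0.0]
contact_force: [1.1, 0.4, 0.3]
gripper_width: 0.586
grasp_force: 0.0
t: 2.13
eef_pos: [0.5308, -0.0042, 0.4047]
tool_rot: [-0.0, 0.992, 0.123, 0.0]
contact_force: [-0.8, -0.4, 0.0]
gripper_width: 0.588
grasp_force: 0.0
yaw 0.2 then x -3.1 y 1.0 z 118.7 | h0 14.2 F [-0.8 -0.4  0. ] g 0.59 0 t 2.1 q7 -1.52
885
(array([531.6,  -5. ]), array([20., 22.]), np.float32(-74.3)) [ 0.53324934 -0.00458219  0.14894802]
```

View pics/w1.png

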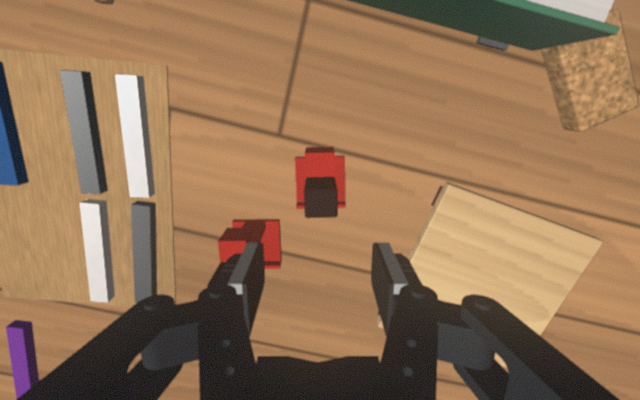

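The wrist view shows the hanger grip at (321,196), between the open fingers. The wrist depth puts it within 2 mm of the tool's position, so I descend and grip.

```bash
python3 -m pendant '[[0.05,0,0.001,0.03,-1],[0.05,0,0,0.03,0],[0.05,0,0,0.03,0],[0.05,0,0,0.02,0],[0.05,0,0,0.008,0],[0.05,0,0,0,0],[0,0,0,0,0],[0,0,0,0,0],[0,0,0,0,0],[0,0,0,0,0],[0,0,0,0,0],[0,0,0,0,0]]' 50
python3 -m pendant '[[0,0,0,0,0],[0,0,0,-0.01,0],[0,0,0,-0.02,0],[0,0,0,-0.03,0],[0,0,0,-0.03,0],[0,0,0,-0.014,0],[0,0,0,0,5],[0,0,0,0,5],[0,0,0,0,4.7],[0,0,0,0,0]]'
python3 -c "
from h import *
go(666.3,-68,390,0.5)"
```

```text
t: 3.18
eef_pos: [0.5313, -0.0077, 0.2882]
tool_rot: [0.0, 0.992, 0.129, 0.001]
contact_force: [-0.5, -0.5, 7.0]
gripper_width: 0.272
grasp_force: 52.3
t: 4.02
eef_pos: [0.5302, -0.0077, 0.3912]
tool_rot: [0.0, 1.0, 0.0, 0.0]
contact_force: [-0.0, 0.3, -1.8]
gripper_width: 0.273
grasp_force: 51.0
yaw -0.5 then x 135.6 y 61.5 z 1.2 | h0 0.0 F [-0.   0.3 -1.8] g 0.27 51 t 4.0 q7 -1.75
```

```bash
python3 -m pendant '[[0,0.0275,0.0125,0,-0.5],[0,0.027,0.0125,0,0],[0,0.027,0.0125,0,0],[0,0.027,0.012,0,0],[0,0.027,0.012,0,0],[0,0,0,0,0],[0,0,0,0,0]]'
python3 - <<'E'
from h import *
go(666.3,-68,334,0.5)
p,d,m=cam("wrist"); cv2.imwrite("pics/w2.png",p); np.savez("w2.npz",p=p,d=d,**m)
P=cloud(d,m)
r=(p[...,2]>60)&(p[...,1]<0.35*p[...,2])&(P[...,2]>.15)&(d>0); q=P[r]; print("red",r.sum(),q.min(0).round(4),q.max(0).round(4))
b=q[q[:,2]>q[:,2].max()-.006]; print("bridge x",np.percentile(b[:,0],[1,99]),"y",np.percentile(b[:,1],[1,99]),"z",b[:,2].mean())
l=P[(np.abs(P[...,2]-.145)<.004)&(P[...,0]<.69)&(P[...,0]>.66)&(abs(P[...,1]+.068)<.08)]; print("lip",len(l),np.percentile(l[:,0],[2,50,98]) if len(l) else 0)
E
```

```text
t: 4.6
eef_pos: [0.6673, -0.0688, 0.3899]
tool_rot: [-0.0, 1.0, 0.006, -0.001]
contact_force: [-0.1, 0.9, -2.4]
gripper_width: 0.272
grasp_force: 50.8
yaw 0.2 then x -1.0 y -0.8 z 55.9 | h0 0.7 F [-0.1  0.9 -2.4] g 0.27 51 t 4.6 q7 -1.64
red 1704 [ 0.6541 -0.0795  0.2123] [ 0.6964 -0.0292  0.2823]
bridge x [0.65407078 0.65478333] y [-0.03017965 -0.02920043] z 0.2819795761918961
lip 1810 [0.68075389 0.68442238 0.68674679]
```

View pics/w2.png

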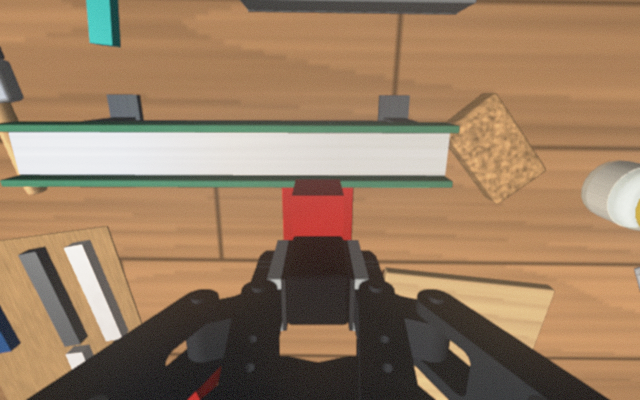

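The wrist view shows the hook at (317,187) over the near lip at row 183, square to the rail. I shift 2 mm forward to centre the lip in the gap, then lower slowly.

```bash
python3 -m pendant '[[0,0.002,0,0.01,0],[0,0,0,0.012,0],[0,0,0,0.012,0],[0,0,0,0.01,0],[0,0,0,0.005,0],[0,0,0,0,0]]'
python3 -m pendant '[[0,0,0,0.003,0],[0,0,0,0.002,0],[0,0,0,0,0]]'
python3 -c "
from h import *
go(668,-68,334,0.5)"
```

```text
t: 5.15
eef_pos: [0.6679, -0.0677, 0.3394]
tool_rot: [-0.0, 1.0, 0.006, -0.002]
contact_force: [0.1, -0.5, -2.2]
gripper_width: 0.273
grasp_force: 50.8
t: 5.4
eef_pos: [0.6687, -0.0678, 0.3367]
tool_rot: [0.0, 1.0, 0.006, 0.0]
contact_force: [-0.9, -0.2, -2.4]
gripper_width: 0.279
grasp_force: 50.8
yaw 0.2 then x -0.7 y 0.2 z 2.7 | h0 0.7 F [-0.9 -0.2 -2.4] g 0.28 51 t 5.4 q7 -1.65
```

```bash
python3 -m pendant '[[0,0,0,0.0015,0],[0,0,0,0,0]]'; python3 -m pendant '[[0,0,0,0.001,0],[0,0,0,0.001,0],[0,0,0,0,0],[0,0,0,0,0]]'
```

```text
t: 5.57
eef_pos: [0.6689, -0.0678, 0.3361]
tool_rot: [0.0, 1.0, 0.006, 0.001]
contact_force: [-2.3, 0.8, 1.7]
gripper_width: 0.271
grasp_force: 51.2
t: 5.9
eef_pos: [0.6688, -0.0678, 0.336]
tool_rot: [0.0, 1.0, 0.006, 0.001]
contact_force: [-6.8, 0.6, 13.3]
gripper_width: 0.275
grasp_force: 53.0
```

```bash
python3 -m pendant '[[0,0,0,-0.0015,0],[0.02,0,0,0,0],[0.03,0,0,0,0],[0.05,0,0,0,0],[0.05,0,0,0,0],[0.05,0,0,0,0],[0.05,0,0,0,0],[0.05,0,0,-0.01,0],[0.05,0,0,-0.02,0],[0.05,0,0,-0.03,0],[0.05,0,0,-0.03,0],[0.05,0,0,0,0]]'
python3 - <<'E'
from h import *
p,d,m=cam("wrist"); cv2.imwrite("pics/w3.png",p)
go(437,47,400,15)
E
```

```text
t: 6.9
eef_pos: [0.6702, -0.0677, 0.4326]
tool_rot: [0.0, 1.0, 0.006, 0.006]
contact_force: [1.3, 0.2, 0.8]
gripper_width: 0.587
grasp_force: 0.0
yaw -14.3 then x -195.0 y -171.0 z 29.7 | h0 0.7 F [ 0.2 -0.2  0. ] g 0.59 0 t 7.0 q7 -1.63
```

View pics/w3.png

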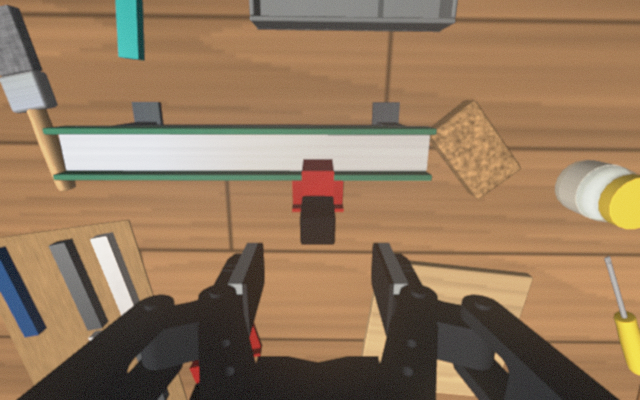

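The first hanger hangs upright, with its toe in the channel at (318,165). Now the second one.

```bash
python3 -m pendant '[[0.05,0,0,0,-5],[0.05,0,0,0,-5],[0.05,0,0,0,-4.3],[0.05,-0.028,-0.0244,0,0],[0.05,-0.028,-0.0244,0,0],[0.05,-0.028,-0.0244,0,0],[0.05,-0.028,-0.0244,0.01,0],[0.05,-0.028,-0.0244,0.01,0],[0.05,-0.028,-0.0244,0.01,0],[0.05,-0.027,-0.0246,0,0],[0.05,0,0,0,0],[0.05,0,0,0,0]]'
python3 - <<'E'
from h import *
p,d,m=cam("wrist"); P=cloud(d,m); k=(P[...,2]>.135)&(P[...,2]<.16)&(p.max(-1)<70)&(np.hypot(P[...,0]-.437,P[...,1]-.047)<.03); print(k.sum()); k.any() and print(rect(P,k),P[k].mean(0))
go(439,47,288,15)
E
```

```text
t: 7.95
eef_pos: [0.4346, 0.0477, 0.3946]
tool_rot: [0.0, 0.991, 0.132, -0.0]
contact_force: [0.2, -0.2, 0.6]
gripper_width: 0.587
grasp_force: 0.0
1093
(array([439.1,  49.8]), array([21., 22.]), np.float32(-75.5)) [0.44059192 0.05028681 0.14915144]
yaw 0.0 then x 2.9 y 0.8 z 106.9 | h0 15.0 F [0.5 0.7 0.3] g 0.59 0 t 8.0 q7 -1.61
```

```bash
python3 -m pendant '[[0.05,0.003,-0.0005,0.03,0],[0.05,0,0,0.03,0],[0.05,0,0,0.03,0],[0.05,0,0,0.011,0],[0.05,0,0,0.006,0],[0.05,0,0,0,0],[0,0,0,0,0],[0,0,0,0,0],[0,0,0,0,0],[0,0,0,0,0],[0,0,0,0,0],[0,0,0,0,0]]' 50
python3 -m pendant '[[0,0,0,0,0],[0,0,0,-0.01,0],[0,0,0,-0.02,0],[0,0,0,-0.03,0],[0,0,0,-0.03,0],[0,0,0,-0.012,0],[0,0,0,0,5],[0,0,0,0,5],[0,0,0,0,4.5],[0,0,0,0,0]]'
python3 -c "
from h import *
go(667,52,390,0.5)"
```

```text
t: 9.0
eef_pos: [0.4397, 0.0485, 0.2888]
tool_rot: [-0.0, 0.991, 0.13, 0.001]
contact_force: [1.2, 1.2, 6.5]
gripper_width: 0.274
grasp_force: 50.3
t: 9.83
eef_pos: [0.4382, 0.048, 0.3899]
tool_rot: [0.0, 1.0, 0.003, -0.001]
contact_force: [-1.2, -0.6, -2.6]
gripper_width: 0.274
grasp_force: 49.4
yaw -0.2 then x 228.9 y -2.0 z -0.1 | h0 0.3 F [-1.2 -0.6 -2.6] g 0.27 49 t 9.8 q7 -1.87
```

```bash
python3 -m pendant '[[0,0.033,0,0,-0.2],[0,0.033,0,0,0],[0,0.033,0,0,0],[0,0.033,0,0,0],[0,0.033,0,0,0],[0,0.033,0,0,0],[0,0.03,-0.002,0,0],[0,0,0,0,0],[0,0,0,0,0]]'
python3 - <<'E'
from h import *
go(667.5,52,337,0.5)
p,d,m=cam("wrist"); cv2.imwrite("pics/w4.png",p)
P=cloud(d,m)
r=(p[...,2]>60)&(p[...,1]<0.35*p[...,2])&(P[...,2]>.15)&(abs(P[...,1]-.052)<.03)&(d>0); q=P[r]; print("red",r.sum(),q.min(0).round(4),q.max(0).round(4))
l=P[(np.abs(P[...,2]-.145)<.004)&(P[...,0]<.69)&(P[...,0]>.66)&(abs(P[...,1]-.052)<.06)]; print("lip",len(l),np.percentile(l[:,0],[2,50,98]) if len(l) else 0)
E
```

```text
t: 10.58
eef_pos: [0.6675, 0.0527, 0.3885]
tool_rot: [-0.0, 1.0, 0.007, -0.001]
contact_force: [-0.8, -0.3, -2.9]
gripper_width: 0.276
grasp_force: 49.5
yaw 0.3 then x 0.0 y 0.7 z 51.5 | h0 0.8 F [-0.8 -0.3 -2.9] g 0.28 50 t 10.6 q7 -1.85
red 1383 [0.6751 0.0421 0.2096] [0.6949 0.0661 0.2142]
lip 1224 [0.67962768 0.68320143 0.68537434]
```

```bash
python3 -m pendant '[[0,0.002,0,0.01,0],[0,0,0,0.012,0],[0,0,0,0.012,0],[0,0,0,0.01,0],[0,0,0,0.004,0],[0,0,0,0,0]]'
python3 -m pendant '[[0,0,0,0.0015,0],[0,0,0,0.0015,0],[0,0,0,0,0]]'; python3 -m pendant '[[0,0,0,0.0015,0],[0,0,0,0.001,0],[0,0,0,0,0]]'
```

```text
t: 11.13
eef_pos: [0.6681, 0.0527, 0.3397]
tool_rot: [0.0, 1.0, 0.006, -0.002]
contact_force: [-0.4, 0.7, -3.2]
gripper_width: 0.272
grasp_force: 49.5
t: 11.38
eef_pos: [0.669, 0.0529, 0.339]
tool_rot: [-0.0, 1.0, 0.006, 0.0]
contact_force: [-0.2, 0.1, -1.9]
gripper_width: 0.273
grasp_force: 49.5
t: 11.63
eef_pos: [0.669, 0.0529, 0.3367]
tool_rot: [-0.0, 1.0, 0.006, 0.0]
contact_force: [0.0, 1.0, 0.1]
gripper_width: 0.271
grasp_force: 49.7
```

```bash
python3 -m pendant '[[0,0,0,0.001,0],[0,0,0,0.001,0],[0,0,0,0,0],[0,0,0,0,0]]'; python3 -m pendant '[[0,0,0,-0.001,0],[0.02,0,0,0,0],[0.03,0,0,0,0],[0.05,0,0,0,0],[0.05,0,0,0,0],[0.05,0,0,0,0],[0.05,0,0,0,0],[0.05,0,0,-0.01,0],[0.05,0,0,-0.02,0],[0.05,0,0,-0.03,0],[0.05,0,0,-0.03,0],[0.05,0,0,0,0]]'
python3 - <<'E'
from h import *
p,d,m=cam("wrist"); cv2.imwrite("pics/w5.png",p)
go(506,194,300,11)
E
```

```text
t: 11.97
eef_pos: [0.6689, 0.0529, 0.3365]
tool_rot: [0.0, 1.0, 0.006, 0.001]
contact_force: [-5.4, -1.0, 11.4]
gripper_width: 0.272
grasp_force: 51.5
t: 12.97
eef_pos: [0.6703, 0.0534, 0.4331]
tool_rot: [-0.001, 1.0, 0.006, 0.006]
contact_force: [1.4, 0.2, 1.5]
gripper_width: 0.585
grasp_force: 0.0
yaw -10.3 then x -133.9 y -169.4 z 130.2 | h0 0.7 F [ 0.5  0.2 -1. ] g 0.59 0 t 13.0 q7 -1.85
```

View pics/w5.png

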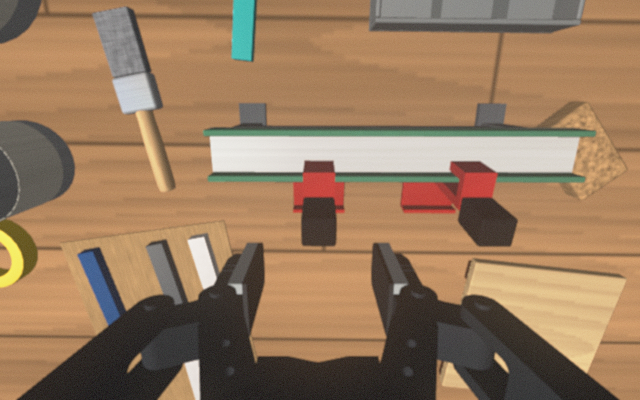

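Both hangers now hang upright, hooks at (319,170) and (470,172). Next are the slats, starting with the white one at (506,194) mm.

```bash
cat >> h.py <<'E'
def slat(col,x,y,cam_="wrist",lo=.009,hi=.026):
    p,d,m=cam(cam_); P=cloud(d,m); q=p.astype(int); s=q.max(-1)-q.min(-1)
    c={"w":(q.min(-1)>120)&(s<50),"g":(s<25)&(q.max(-1)<125)&(q.max(-1)>45),"b":(q[...,0]>q[...,2]+30)&(q[...,0]>q[...,1]+15)}[col]
    k=c&(P[...,2]>lo)&(P[...,2]<hi)&(np.hypot(P[...,0]-x/1e3,P[...,1]-y/1e3)<.09)&(d>0)
    n,L,st,_=cv2.connectedComponentsWithStats(k.astype(np.uint8))
    for i in range(1,n):
        if st[i,4]>60: print(col,st[i,4],rect(P,L==i),P[L==i][:,2].mean().round(4))
    return p
E
python3 -m pendant '[[0.045,0,0,0,-5],[0.045,0,0,0,-5.3],[0.045,-0.027,-0.034,0,0],[0.045,-0.027,-0.034,0,0],[0.045,-0.027,-0.034,0,0],[0.045,-0.027,-0.034,0.01,0],[0.045,-0.026,-0.033,0.03,0],[0.045,0,0,0.03,0],[0.045,0,0,0.03,0],[0.045,0,0,0.03,0],[0.045,0,0,0,0],[0.045,0,0,0,0]]'
python3 -c "
from h import *
slat('w',506,194)
go(506,194,177,11)"
```

```text
t: 14.02
eef_pos: [0.5168, 0.1824, 0.3006]
tool_rot: [0.0, 0.995, 0.096, -0.002]
contact_force: [0.8, 0.2, 0.6]
gripper_width: 0.531
grasp_force: 0.0
w 4347 (array([508.9, 194.8]), array([ 22., 129.]), np.float32(11.4)) 0.0174
yaw -0.0 then x -9.3 y -13.2 z 125.2 | h0 11.0 F [ 1.   0.2 -0.4] g 0.53 0 t 14.1 q7 -2.03
```

```bash
python3 -m pendant '[[0.045,-0.007,-0.0135,0.02,-0.3],[0.045,0,0,0.03,0],[0.045,0,0,0.03,0],[0.045,0,0,0.025,0],[0.045,0,0,0.012,0],[0.045,0,0,0.005,0],[0.045,0,0,0,0],[0.045,0,0,0,0]]' 40
python3 -c "
from h import *
go(508,194.5,177,11.3)"
```

```text
t: 14.73
eef_pos: [0.5089, 0.195, 0.1812]
tool_rot: [-0.0, 0.995, 0.098, 0.001]
contact_force: [0.1, -0.2, -0.2]
gripper_width: 0.528
grasp_force: 0.0
yaw -0.0 then x -1.0 y 0.4 z 4.2 | h0 11.3 F [ 0.1 -0.2 -0.2] g 0.53 0 t 14.7 q7 -2.15
```

```bash
python3 -m pendant '[[0.045,0,0,0.004,0],[0.045,0,0,0,0],[0,0,0,0,0],[0,0,0,0,0],[0,0,0,0,0],[0,0,0,0,0],[0,0,0,0,0],[0,0,0,-0.01,0],[0,0,0,-0.02,0],[0,0,0,-0.03,0],[0,0,0,-0.03,0],[0,0,0,-0.03,0]]'
python3 -m pendant '[[0,0,0,0,6],[0,0,0,0,6],[0,0,0,0,5.3],[0,0,0,0,0]]'
python3 -c "
from h import *
go(436.7,-203.2,300,-6)"
```

```text
t: 15.73
eef_pos: [0.5075, 0.1945, 0.2973]
tool_rot: [0.0, 0.995, 0.098, -0.0]
contact_force: [0.6, 0.2, 0.0]
gripper_width: 0.248
grasp_force: 39.8
t: 16.07
eef_pos: [0.5077, 0.1946, 0.2965]
tool_rot: [-0.0, 0.999, -0.054, 0.0]
contact_force: [-0.3, -1.6, 0.1]
gripper_width: 0.244
grasp_force: 39.8
yaw -0.2 then x -29.1 y 403.0 z -3.5 | h0 -6.2 F [-0.3 -1.6  0.1] g 0.24 40 t 16.1 q7 -2.33
```

```bash
python3 -m pendant '[[0,-0.0025,0.0336,0,0],[0,-0.0025,0.0336,0,0],[0,-0.0025,0.0336,0,0],[0,-0.0025,0.0336,0,0],[0,-0.0025,0.0336,0,0],[0,-0.0025,0.0336,0,0],[0,-0.0025,0.0336,0,0],[0,-0.0025,0.0336,0,0],[0,-0.0025,0.0336,0,0],[0,-0.0025,0.0336,0,0],[0,-0.0025,0.0336,0,0],[0,-0.0015,0.0336,0,0]]'
python3 -m pendant '[[0,0,0,0,0],[0,0,0,0,0]]'
python3 - <<'E'
from h import *
p,d,m=cam("wrist"); cv2.imwrite("pics/w6.png",p)
P=cloud(d,m); k=(P[...,2]>.013)&(P[...,2]<.028)&(abs(P[...,0]-.433)<.13)&(abs(P[...,1]+.238)<.13)&(p.min(-1)>70)&(d>0); print(k.sum(),rect(P,k))
go(436.7,-203.2,195,-6)
E
```

```text
t: 17.07
eef_pos: [0.4359, -0.2048, 0.2959]
tool_rot: [-0.0, 0.999, -0.051, -0.0]
contact_force: [0.2, -0.2, 0.0]
gripper_width: 0.246
grasp_force: 39.8
t: 17.23
eef_pos: [0.4361, -0.2052, 0.2957]
tool_rot: [0.0, 0.999, -0.053, -0.0]
contact_force: [0.2, 0.7, -0.1]
gripper_width: 0.241
grasp_force: 39.8
51562 (array([ 435.9, -237.2]), array([199., 201.]), np.float32(83.8))
yaw 0.0 then x 0.1 y -0.3 z 100.7 | h0 -6.0 F [ 0.1 -0.5  0.2] g 0.25 40 t 17.3 q7 -1.46
```

View pics/w6.png

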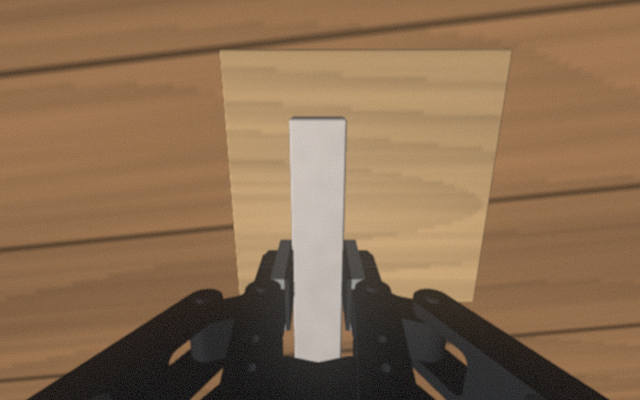

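The slat is held straight over the board, whose edges show from column 220 to 510. The wrist and top cameras agree on the board centre to about 3 mm, so I use (435,-237.5) mm. Now lower and release.

```bash
python3 -m pendant '[[0,0.002,-0.002,0.02,0],[0,0,0,0.03,0],[0,0,0,0.025,0],[0,0,0,0.015,0],[0,0,0,0.006,0],[0,0,0,0,0],[0,0,0,0.002,0],[0,0,0,0,0]]'
python3 -m pendant '[[0,0,0,0.001,0],[0,0,0,0.001,0],[0,0,0,0,0]]'
```

```text
t: 17.95
eef_pos: [0.4396, -0.2012, 0.1984]
tool_rot: [0.0, 0.999, -0.052, 0.001]
contact_force: [0.2, -0.1, -0.9]
gripper_width: 0.245
grasp_force: 39.8
t: 18.2
eef_pos: [0.4391, -0.2017, 0.1961]
tool_rot: [0.0, 0.999, -0.053, 0.0]
contact_force: [-0.5, -0.9, 0.5]
gripper_width: 0.244
grasp_force: 39.8
```

```bash
python3 -m pendant '[[0,0,0,0.001,0],[0,0,0,0.0005,0],[0,0,0,0,0]]'
```

```text
t: 18.45
eef_pos: [0.4391, -0.2016, 0.1944]
tool_rot: [0.0, 0.999, -0.053, 0.0]
contact_force: [-1.8, 0.5, 2.9]
gripper_width: 0.243
grasp_force: 40.3
```

```bash
python3 -m pendant '[[0.02,0,0,0,0],[0.03,0,0,0,0],[0.045,0,0,0,0],[0.045,0,0,0,0],[0.045,0,0,0,0],[0.045,0,0,-0.015,0],[0.045,0,0,-0.03,0],[0.045,0,0,-0.03,0],[0.045,0,0,-0.03,-5],[0.045,0,0,0,-5],[0.045,0,0,0,-4],[0.045,0,0,0,0]]'
python3 -c "
from h import *
go(450,150,300,8);go(369,227.5,300,8)"
```

```text
t: 19.45
eef_pos: [0.439, -0.2016, 0.2997]
tool_rot: [0.0, 0.997, 0.071, 0.001]
contact_force: [0.2, 1.3, -0.1]
gripper_width: 0.524
grasp_force: 0.0
yaw 0.1 then x 59.9 y -346.7 z -0.3 | h0 8.1 F [ 0.2  1.3 -0.1] g 0.52 0 t 19.4 q7 -1.24
yaw 0.1 then x -9.6 y -434.7 z -0.3 | h0 8.1 F [ 0.2  1.3 -0.1] g 0.52 0 t 19.4 q7 -1.24
```

```bash
python3 -m pendant '[[0.045,0.006,-0.035,0,0],[0.045,0.006,-0.035,0,0],[0.045,0.006,-0.035,0,0],[0.045,0.006,-0.035,0,0],[0.045,0.006,-0.035,0,0],[0.045,0.006,-0.035,0,0],[0.045,0.006,-0.035,0,0],[0.045,0.006,-0.035,0,0],[0.045,0.006,-0.035,0,0],[0.045,0.006,-0.032,0,0],[0.045,-0.035,-0.0425,0,0],[0.045,-0.035,-0.0425,0,0]]'
python3 -m pendant '[[0.045,0,0,0,0],[0.045,0,0,0,0]]'
python3 -c "
from h import *
slat('w',368,227); slat('g',380,173)
go(369,227.5,177,8)"
```

```text
t: 20.45
eef_pos: [0.3887, 0.2085, 0.2988]
tool_rot: [-0.001, 0.998, 0.068, -0.0]
contact_force: [-0.3, 0.4, -0.0]
gripper_width: 0.529
grasp_force: 0.0
t: 20.62
eef_pos: [0.3872, 0.2084, 0.2988]
tool_rot: [0.0, 0.997, 0.071, -0.001]
contact_force: [0.6, -0.6, -0.3]
gripper_width: 0.525
grasp_force: 0.0
w 4147 (array([359.5, 227.1]), array([ 22., 130.]), np.float32(8.3)) 0.0174
g 286 (array([439.8, 232.9]), array([11., 23.]), np.float32(-47.6)) 0.0174
g 4054 (array([371.8, 173. ]), array([ 21., 129.]), np.float32(6.9)) 0.0174
yaw -0.1 then x -17.0 y -23.8 z 121.9 | h0 7.9 F [ 0.3  0.2 -0.3] g 0.53 0 t 20.7 q7 -2.24
```

```bash
python3 -m pendant '[[0.045,-0.0165,-0.0248,0.015,-0.3],[0.045,0,0,0.03,0],[0.045,0,0,0.03,0],[0.045,0,0,0.025,0],[0.045,0,0,0.012,0],[0.045,0,0,0.007,0],[0.045,0,0,0,0],[0.045,0,0,0,0]]'
python3 -c "
from h import *
go(369.4,228.5,176.5,8.2)"
```

```text
t: 21.38
eef_pos: [0.3698, 0.2286, 0.1802]
tool_rot: [0.0, 0.997, 0.071, 0.0]
contact_force: [0.1, -0.3, 0.5]
gripper_width: 0.528
grasp_force: 0.0
yaw -0.0 then x -0.4 y 0.0 z 3.7 | h0 8.2 F [ 0.1 -0.3  0.5] g 0.53 0 t 21.4 q7 -2.50
```

```bash
python3 -m pendant '[[0.045,0,0,0.0035,0],[0.045,0,0,0,0],[0,0,0,0,0],[0,0,0,0,0],[0,0,0,0,0],[0,0,0,0,0],[0,0,0,0,0],[0,0,0,-0.01,0],[0,0,0,-0.02,0],[0,0,0,-0.03,0],[0,0,0,-0.03,0],[0,0,0,-0.03,0]]'
python3 -m pendant '[[0,0.035,0.0425,0,0],[0,0.035,0.0425,0,0],[0,0,0.034,0,0],[0,0,0.034,0,0],[0,0,0.034,0,0],[0,0,0.034,0,0],[0,0,0.034,0,5],[0,0,0.034,0,5],[0,0,0.034,0,4.2],[0,0,0,0,0]]'
python3 -c "
from h import *
go(441.7,-272.3,300,-6.1)"
```

```text
t: 22.38
eef_pos: [0.3686, 0.2289, 0.2985]
tool_rot: [-0.0, 0.997, 0.072, -0.0]
contact_force: [-0.6, 0.8, -0.5]
gripper_width: 0.243
grasp_force: 39.4
t: 23.22
eef_pos: [0.4553, -0.0696, 0.2972]
tool_rot: [0.001, 0.998, -0.058, -0.0]
contact_force: [-0.7, -1.0, 0.8]
gripper_width: 0.246
grasp_force: 39.4
yaw -0.5 then x 8.0 y 203.0 z -2.8 | h0 -6.6 F [-0.7 -1.   0.8] g 0.25 39 t 23.2 q7 -1.80
```

```bash
python3 -m pendant '[[0,0.002,0.034,0,-0.5],[0,0.002,0.034,0,0],[0,0.002,0.034,0,0],[0,0.002,0.034,0,0],[0,0,0.034,0,0],[0,0,0.033,0,0],[0,0,0,0,0],[0,0,0,0,0]]'
python3 -c "
from h import *
go(441.7,-272.3,197,-6.1)"
```

```text
t: 23.88
eef_pos: [0.4439, -0.2676, 0.2971]
tool_rot: [0.0, 0.999, -0.049, 0.0]
contact_force: [0.2, 0.8, -1.4]
gripper_width: 0.246
grasp_force: 39.4
yaw 0.5 then x -1.7 y 4.9 z 100.1 | h0 -5.6 F [ 0.2  0.8 -1.4] g 0.25 39 t 23.9 q7 -1.35
```

```bash
python3 -m pendant '[[0,-0.0017,0.0045,0.02,0.5],[0,0,0,0.03,0],[0,0,0,0.025,0],[0,0,0,0.015,0],[0,0,0,0.006,0],[0,0,0,0.003,0],[0,0,0,0.001,0],[0,0,0,0,0]]'
python3 -m pendant '[[0,0,0,0.0015,0],[0,0,0,0.001,0],[0,0,0,0,0]]'
python3 -c "
from h import *
go(441.7,-272.3,195,-6.1)"
```

```text
t: 24.55
eef_pos: [0.4431, -0.2699, 0.1975]
tool_rot: [0.0, 0.999, -0.051, 0.001]
contact_force: [-0.4, -0.7, -0.8]
gripper_width: 0.248
grasp_force: 39.4
t: 24.8
eef_pos: [0.443, -0.2704, 0.1953]
tool_rot: [0.0, 0.999, -0.052, 0.001]
contact_force: [-0.9, 0.2, 5.7]
gripper_width: 0.239
grasp_force: 40.2
yaw 0.2 then x -1.1 y 2.0 z 0.3 | h0 -5.9 F [-0.9  0.2  5.7] g 0.24 40 t 24.8 q7 -1.40
```

```bash
python3 -m pendant '[[0.02,0,0,0,0],[0.03,0,0,0,0],[0.045,0,0,0,0],[0.045,0,0,0,0],[0.045,0,0,0,0],[0.045,0,0,-0.015,0],[0.045,0,0,-0.03,0],[0.045,0,0,-0.03,0],[0.045,0,0,-0.03,-6],[0.045,0,0,0,-6],[0.045,0,0,0,-6],[0.045,0,0,0,0]]'
python3 -c "
from h import *
go(499,248,300,12.4)"
```

```text
t: 25.8
eef_pos: [0.4425, -0.2705, 0.2997]
tool_rot: [0.0, 0.994, 0.107, 0.0]
contact_force: [-0.4, -0.5, -0.6]
gripper_width: 0.527
grasp_force: 0.0
yaw -0.1 then x 166.5 y -494.2 z -0.3 | h0 12.3 F [-0.4 -0.5 -0.6] g 0.53 0 t 25.8 q7 -1.07
```

```bash
python3 -m pendant '[[0.045,0.011,-0.033,0,0],[0.045,0.011,-0.033,0,0],[0.045,0.011,-0.033,0,0],[0.045,0.011,-0.033,0,0],[0.045,0.011,-0.033,0,0],[0.045,0.011,-0.033,0,0],[0.045,0.011,-0.033,0,0],[0.045,0.011,-0.033,0,0],[0.045,0.011,-0.033,0,0],[0.045,0.011,-0.033,0,0],[0.045,0.011,-0.033,0,0],[0.045,0.011,-0.033,0,0]]'
python3 -m pendant '[[0.045,0.011,-0.033,0,0],[0.045,0.011,-0.033,0,0],[0.045,0.0115,-0.032,0,0],[0.045,0,0,0,0],[0.045,0,0,0,0]]'
python3 -c "
from h import *
slat('g',499,248); slat('b',488,337)
go(499,248,176.5,12.4)"
```

```text
t: 26.8
eef_pos: [0.4884, 0.1462, 0.2987]
tool_rot: [0.0, 0.995, 0.103, -0.0]
contact_force: [0.9, 1.1, -0.3]
gripper_width: 0.53
grasp_force: 0.0
t: 27.22
eef_pos: [0.5004, 0.2497, 0.2985]
tool_rot: [-0.0, 0.994, 0.106, -0.001]
contact_force: [0.7, -1.0, 0.4]
gripper_width: 0.528
grasp_force: 0.0
g 4175 (array([499.8, 248.8]), array([ 21., 129.]), np.float32(11.8)) 0.0175
g 311 (array([483.2, 325.6]), array([ 1., 85.]), np.float32(11.7)) 0.0132
b 4310 (array([487.1, 337.4]), array([ 21., 128.]), np.float32(11.9)) 0.0175
yaw -0.5 then x -1.5 y -1.9 z 121.8 | h0 11.9 F [-1.1 -0.3 -0.1] g 0.53 0 t 27.3 q7 -2.16
```

```bash
python3 -m pendant '[[0.045,-0.0005,0.001,0.02,0],[0.045,0,0,0.03,0],[0.045,0,0,0.03,0],[0.045,0,0,0.025,0],[0.045,0,0,0.012,0],[0.045,0,0,0.005,0],[0.045,0,0,0.0015,0],[0.045,0,0,0,0]]'
python3 -m pendant '[[0.045,0,0,0.0015,0],[0,0,0,0,0],[0,0,0,0,0],[0,0,0,0,0],[0,0,0,0,0],[0,0,0,0,0],[0,0,0,-0.01,0],[0,0,0,-0.02,0],[0,0,0,-0.03,0],[0,0,0,-0.03,0],[0,0,0,-0.03,0],[0,0,0,0,0]]'
python3 -c "
from h import *
go(469.8,-241.2,300,12);go(469.8,-241.2,300,84)"
```

```text
t: 27.98
eef_pos: [0.5012, 0.246, 0.1764]
tool_rot: [-0.0, 0.995, 0.105, 0.0]
contact_force: [-0.6, 0.3, -0.3]
gripper_width: 0.523
grasp_force: 0.0
t: 28.98
eef_pos: [0.5023, 0.2477, 0.3009]
tool_rot: [-0.002, 0.994, 0.105, 0.005]
contact_force: [1.2, 0.2, -1.2]
gripper_width: 0.248
grasp_force: 39.2
yaw 0.1 then x -133.4 y 471.5 z 0.9 | h0 12.1 F [ 1.2  0.2 -1.2] g 0.25 39 t 29.0 q7 -2.16
yaw -71.9 then x -489.6 y 18.8 z 0.9 | h0 12.1 F [ 1.2  0.2 -1.2] g 0.25 39 t 29.0 q7 -2.16
```

```bash
python3 -m pendant '[[0,-0.0095,0.0337,0,0],[0,-0.0095,0.0337,0,0],[0,-0.0095,0.0337,0,0],[0,-0.0095,0.0337,0,0],[0,-0.0095,0.0337,0,0],[0,-0.0095,0.0337,0,0],[0,-0.0095,0.0337,0,0],[0,-0.0095,0.0337,0,0],[0,-0.0095,0.0337,0,0],[0,-0.0095,0.0337,0,0],[0,-0.0095,0.0337,0,0],[0,-0.0095,0.0337,0,0]]'
python3 -m pendant '[[0,-0.0095,0.0337,0,-6],[0,-0.0095,0.0337,0,-6],[0,0,0,0,-6],[0,0,0,0,-6],[0,0,0,0,-6],[0,0,0,0,-6],[0,0,0,0,-6],[0,0,0,0,-6],[0,0,0,0,-6],[0,0,0,0,-6],[0,0,0,0,-6],[0,0,0,0,-6]]'
python3 -m pendant '[[0,0,0,0,0],[0,0,0,0,0]]'
python3 -c "
from h import *
p=slat('w',435,-237,lo=.028,hi=.042); cv2.imwrite('pics/w7.png',p)
go(469.8,-241.2,212,84)"
```

```text
t: 29.98
eef_pos: [0.4733, -0.1746, 0.2948]
tool_rot: [0.0, 0.994, 0.105, 0.0]
contact_force: [0.0, 1.2, 0.2]
gripper_width: 0.246
grasp_force: 39.3
t: 30.98
eef_pos: [0.4729, -0.2428, 0.2947]
tool_rot: [0.0, 0.741, 0.672, -0.0]
contact_force: [-0.8, 1.1, -0.2]
gripper_width: 0.246
grasp_force: 39.3
t: 31.15
eef_pos: [0.4729, -0.243, 0.2944]
tool_rot: [0.0, 0.744, 0.668, 0.0]
contact_force: [0.8, 0.5, -0.5]
gripper_width: 0.246
grasp_force: 39.3
w 3941 (array([ 416. , -198.1]), array([22., 83.]), np.float32(-6.0)) 0.0353
w 368 (array([ 500., -207.]), array([ 8., 22.]), np.float32(85.2)) 0.0353
w 3072 (array([ 409.4, -265.7]), array([22., 82.]), np.float32(-5.8)) 0.035
w 212 (array([ 493.8, -269.1]), array([ 9., 12.]), np.float32(82.6)) 0.0347
yaw -0.1 then x 1.4 y -3.3 z 82.4 | h0 83.9 F [-1.   0.7 -0.1] g 0.25 39 t 31.2 q7 -0.05
```

View pics/w7.png

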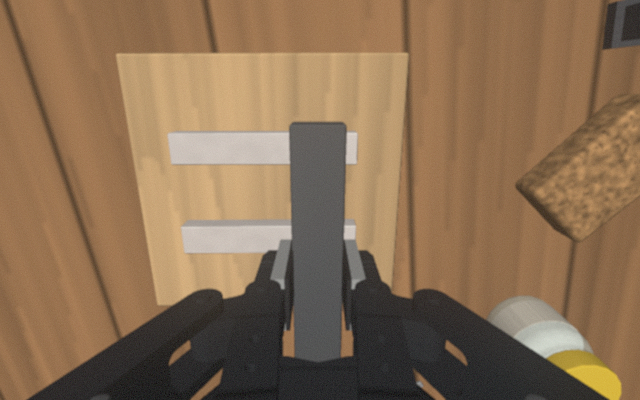

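```bash
python3 -m pendant '[[0,0.0047,-0.0026,0.015,0],[0,0,0,0.025,0],[0,0,0,0.02,0],[0,0,0,0.015,0],[0,0,0,0.006,0],[0,0,0,0.002,0],[0,0,0,0,0],[0,0,0,0,0]]'
python3 -m pendant '[[0,0,0,0.001,0],[0,0,0,0.0005,0],[0,0,0,0,0]]'
python3 -c "
from h import *
go(470.8,-238,209,84)"
```

```text
t: 31.87
eef_pos: [0.4715, -0.238, 0.212]
tool_rot: [0.001, 0.743, 0.669, 0.0]
contact_force: [1.3, -0.4, -1.2]
gripper_width: 0.246
grasp_force: 39.3
t: 32.12
eef_pos: [0.4711, -0.2381, 0.2101]
tool_rot: [0.0, 0.743, 0.67, 0.0]
contact_force: [1.1, 0.4, 0.4]
gripper_width: 0.247
grasp_force: 39.3
yaw 0.1 then x 0.1 y -0.3 z 1.1 | h0 84.1 F [1.1 0.4 0.4] g 0.25 39 t 32.1 q7 -0.16
```

```bash
python3 -m pendant '[[0,0,0,0.001,0],[0,0,0,0,0]]'; python3 -m pendant '[[0,0,0,0.001,0],[0,0,0,0,0]]'
```

```text
t: 32.28
eef_pos: [0.471, -0.238, 0.2088]
tool_rot: [0.0, 0.743, 0.67, 0.0]
contact_force: [0.1, -0.4, 1.0]
gripper_width: 0.245
grasp_force: 39.4
t: 32.45
eef_pos: [0.4711, -0.238, 0.2087]
tool_rot: [0.0, 0.743, 0.67, -0.0]
contact_force: [-4.3, 0.8, 11.5]
gripper_width: 0.244
grasp_force: 40.9
```

```bash
python3 -m pendant '[[0,0,0,-0.001,0],[0.02,0,0,0,0],[0.03,0,0,0,0],[0.045,0,0,0,0],[0.045,0,0,0,0],[0.045,0,0,0,0],[0.045,0,0,-0.015,0],[0.045,0,0,-0.03,0],[0.045,0,0,-0.03,0],[0.045,0,0,-0.015,0],[0.045,0,0,0,0]]'
python3 -m pendant '[[0.045,0.034,0,0,7],[0.045,0.034,0,0,0],[0.045,0.034,0,0,7],[0.045,0.034,0.004,0,7],[0.045,0.034,0.008,0,7],[0.045,0.034,0.012,0,7],[0.045,0,0,0,7],[0.045,0,0,0,7],[0.045,0,0,0,7],[0.045,0,0,0,7],[0.045,0,0,0,7],[0.045,0,0,0,7]]'
python3 -c "
from h import *
go(460,100,300,7);go(389.7,175.2,300,7)"
```

```text
t: 33.37
eef_pos: [0.4723, -0.2382, 0.3021]
tool_rot: [0.003, 0.743, 0.67, 0.001]
contact_force: [0.3, 0.1, -0.6]
gripper_width: 0.533
grasp_force: 0.0
t: 34.37
eef_pos: [0.5561, -0.059, 0.2974]
tool_rot: [0.0, 0.998, 0.059, -0.001]
contact_force: [0.5, 0.1, -0.1]
gripper_width: 0.528
grasp_force: 0.0
yaw -0.3 then x -76.0 y -169.5 z -2.6 | h0 6.7 F [ 0.5  0.1 -0.1] g 0.53 0 t 34.4 q7 -1.63
yaw -0.3 then x -136.6 y -252.8 z -2.6 | h0 6.7 F [ 0.5  0.1 -0.1] g 0.53 0 t 34.4 q7 -1.63
```

```bash
python3 -m pendant '[[0.045,-0.015,-0.034,0,0],[0.045,-0.015,-0.034,0,0],[0.045,-0.015,-0.034,0,0],[0.045,-0.015,-0.034,0,0],[0.045,-0.015,-0.033,0,0],[0.045,-0.02,-0.028,0,0],[0.045,-0.02,-0.028,0,0],[0.045,-0.021,-0.028,0,0],[0.045,0,0,0,0],[0.045,0,0,0,0]]'
python3 -c "
from h import *
slat('g',389,175)
go(389.7,175.2,177,7)"
```

```text
t: 35.2
eef_pos: [0.389, 0.1764, 0.2981]
tool_rot: [0.0, 0.998, 0.064, -0.0]
contact_force: [-0.1, 0.8, -0.0]
gripper_width: 0.53
grasp_force: 0.0
g 4018 (array([371.6, 172.4]), array([ 21., 130.]), np.float32(6.9)) 0.0175
yaw 0.2 then x -0.3 y 0.1 z 121.1 | h0 7.2 F [-0.1  0.1  0.4] g 0.52 0 t 35.2 q7 -2.19
```

```bash
python3 -m pendant '[[0.045,0,0.002,0.02,0.3],[0.045,0,0,0.03,0],[0.045,0,0,0.03,0],[0.045,0,0,0.025,0],[0.045,0,0,0.012,0],[0.045,0,0,0.004,0],[0.045,0,0,0.0015,0],[0.045,0,0,0,0]]'
python3 -m pendant '[[0.045,0,0,0.0015,0],[0,0,0,0,0],[0,0,0,0,0],[0,0,0,0,0],[0,0,0,0,0],[0,0,0,0,0],[0,0,0,-0.01,0],[0,0,0,-0.02,0],[0,0,0,-0.03,0],[0,0,0,-0.03,0],[0,0,0,-0.03,0],[0,0,0,0,0]]'
python3 -m pendant '[[0,0.03,0.02,0,0],[0,0.03,0.03,0,0],[0,0.01,0.034,0,0],[0,0,0.034,0,0],[0,0,0.034,0,0],[0,0,0.034,0,0],[0,0,0.034,0,0],[0,0,0.034,0,0],[0,0,0.034,0,0],[0,0,0.034,0,0],[0,0,0,0,0]]'
python3 -c "
from h import *
go(402.8,-214.5,300,7);go(402.8,-214.5,300,84)"
```

```text
t: 35.92
eef_pos: [0.3912, 0.1728, 0.1761]
tool_rot: [0.0, 0.998, 0.058, 0.0]
contact_force: [-0.0, -1.3, -0.1]
gripper_width: 0.526
grasp_force: 0.0
t: 36.92
eef_pos: [0.3919, 0.1744, 0.3002]
tool_rot: [-0.002, 0.998, 0.059, 0.004]
contact_force: [0.7, 0.6, -0.8]
gripper_width: 0.244
grasp_force: 39.4
t: 37.83
eef_pos: [0.497, -0.1451, 0.2949]
tool_rot: [0.002, 0.999, 0.054, 0.0]
contact_force: [1.0, -0.5, -0.3]
gripper_width: 0.245
grasp_force: 39.4
yaw -0.8 then x -102.0 y 57.4 z -5.1 | h0 6.2 F [ 1.  -0.5 -0.3] g 0.24 39 t 37.8 q7 -1.46
yaw -77.8 then x -78.8 y -86.5 z -5.1 | h0 6.2 F [ 1.  -0.5 -0.3] g 0.24 39 t 37.8 q7 -1.46
```

```bash
python3 -m pendant '[[0,0,0,0,-7],[0,0,0,0,-7],[0,0,0,0,-7],[0,0,0,0,-7],[0,0,0,0,-7],[0,0,0,0,-7],[0,0,0,0,-7],[0,0,0,0,-7],[0,0,0,0,-7],[0,0,0,0,-7],[0,0,0,0,-7],[0,0,0,0,0]]'
python3 -m pendant '[[0,-0.026,-0.029,0,-0.7],[0,-0.026,-0.029,0,0],[0,-0.025,-0.029,0,0],[0,0,0,0,0],[0,0,0,0,0]]'
python3 -c "
from h import *
slat('g',470,-239,lo=.044,hi=.06)
go(403.4,-212.8,212,84)"
```

```text
t: 38.83
eef_pos: [0.4971, -0.1376, 0.2947]
tool_rot: [-0.0, 0.743, 0.669, -0.0]
contact_force: [-0.3, -0.2, -0.6]
gripper_width: 0.25
grasp_force: 39.4
t: 39.25
eef_pos: [0.4012, -0.207, 0.2946]
tool_rot: [-0.0, 0.743, 0.669, -0.001]
contact_force: [0.9, 0.5, -0.1]
gripper_width: 0.246
grasp_force: 39.5
g 4825 (array([ 471.1, -229.7]), array([ 22., 112.]), np.float32(84.2)) 0.0502
yaw 0.2 then x -6.7 y 1.3 z 83.0 | h0 84.2 F [0.2 0.9 0. ] g 0.25 39 t 39.3 q7 -0.04
```

```bash
python3 -m pendant '[[0,-0.006,0.0013,0.015,0],[0,0,0,0.025,0],[0,0,0,0.02,0],[0,0,0,0.015,0],[0,0,0,0.006,0],[0,0,0,0.002,0],[0,0,0,0,0],[0,0,0,0,0]]'
python3 -m pendant '[[0,0,0,0.0015,0],[0,0,0,0.001,0],[0,0,0,0,0]]'
python3 -m pendant '[[0,0,0,0.001,0],[0,0,0,0,0]]'
python3 -c "
from h import *
go(403.4,-212.8,209,84)"
```

```text
t: 39.97
eef_pos: [0.4048, -0.2114, 0.2124]
tool_rot: [0.001, 0.74, 0.672, 0.0]
contact_force: [-0.4, 0.8, -0.5]
gripper_width: 0.247
grasp_force: 39.5
t: 40.22
eef_pos: [0.404, -0.2119, 0.2095]
tool_rot: [0.0, 0.74, 0.672, 0.0]
contact_force: [0.3, -0.3, 0.2]
gripper_width: 0.247
grasp_force: 39.5
t: 40.38
eef_pos: [0.4041, -0.2119, 0.2087]
tool_rot: [0.0, 0.74, 0.672, -0.0]
contact_force: [-1.0, 0.4, 4.9]
gripper_width: 0.244
grasp_force: 41.7
yaw 0.5 then x -1.0 y -0.6 z -0.3 | h0 84.5 F [-1.   0.4  4.9] g 0.24 42 t 40.4 q7 -0.18
```

```bash
python3 -m pendant '[[0.02,0,0,0,0],[0.03,0,0,0,0],[0.045,0,0,0,0],[0.045,0,0,0,0],[0.045,0,0,0,0],[0.045,0,0,-0.015,0],[0.045,0,0,-0.03,0],[0.045,0,0,-0.03,0],[0.045,0.015,0.03,-0.015,0],[0.045,0.015,0.03,0,0],[0.045,0.015,0.03,0,0],[0.045,0,0,0,0]]'
python3 -m pendant '[[0.045,0,0,0,7],[0.045,0,0,0,7],[0.045,0,0,0,7],[0.045,0,0,0,7],[0.045,0,0,0,7],[0.045,0,0,0,7],[0.045,0,0,0,7],[0.045,0,0,0,7],[0.045,0,0,0,7],[0.045,0,0,0,7],[0.045,0,0,0,2.5],[0.045,0,0,0,0]]'
python3 - <<'E'
from h import *
p=slat('b',487,337,'top'); cv2.imwrite("pics/top1.png",p[40:300,60:460].repeat(2,0).repeat(2,1)[:,:800])
go(490,335,300,12)
E
```

```text
t: 41.38
eef_pos: [0.5031, -0.1724, 0.2997]
tool_rot: [0.002, 0.739, 0.674, 0.003]
contact_force: [1.2, 0.3, 0.1]
gripper_width: 0.53
grasp_force: 0.0
t: 42.38
eef_pos: [0.4976, -0.1754, 0.2979]
tool_rot: [-0.0, 0.995, 0.104, -0.0]
contact_force: [-0.4, -0.9, -0.1]
gripper_width: 0.528
grasp_force: 0.0
b 282 (array([514.9, 343.6]), array([ 22., 122.]), np.float32(12.3)) 0.0165
yaw 0.1 then x 98.7 y -500.9 z -2.0 | h0 12.1 F [-0.4  0.3  0.3] g 0.52 0 t 42.4 q7 -1.31
```

View pics/top1.png

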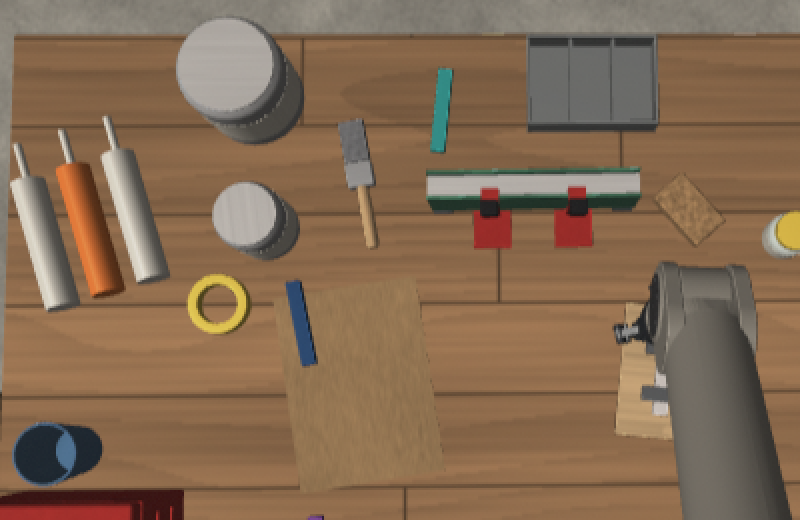

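The blue slat has been knocked about 28 mm away from the robot, to (515,344) mm. Both hangers hang well at (489,205) and (577,205) in this crop. I go to the new position and look again.

```bash
python3 -m pendant '[[0.045,0.0083,-0.0335,0,0],[0.045,0.0083,-0.0335,0,0],[0.045,0.0083,-0.0335,0,0],[0.045,0.0083,-0.0335,0,0],[0.045,0.0083,-0.0335,0,0],[0.045,0.0083,-0.0335,0,0],[0.045,0.0083,-0.0335,0,0],[0.045,0.0083,-0.0335,0,0],[0.045,0.0083,-0.0335,0,0],[0.045,0.0083,-0.0335,0,0],[0.045,0.0083,-0.0335,0,0],[0.045,0.0083,-0.0335,0,0]]'
python3 -m pendant '[[0.045,0.0083,-0.0335,0,0],[0.045,0.0083,-0.0335,0,0],[0.045,0.0083,-0.0335,0,0],[0.045,0,0,0,0],[0.045,0,0,0,0]]'
python3 -c "
from h import *
slat('b',515,343)
go(515,344,177,12)"
```

```text
t: 43.43
eef_pos: [0.5116, 0.2398, 0.298]
tool_rot: [0.0, 0.994, 0.105, -0.0]
contact_force: [1.0, -0.1, 0.7]
gripper_width: 0.527
grasp_force: 0.0
t: 43.85
eef_pos: [0.5143, 0.3443, 0.2979]
tool_rot: [-0.001, 0.994, 0.107, -0.0]
contact_force: [0.3, -0.1, 0.4]
gripper_width: 0.527
grasp_force: 0.0
b 4227 (array([518.3, 346.3]), array([ 20., 129.]), np.float32(11.7)) 0.0175
yaw 0.1 then x 0.4 y -1.8 z 120.7 | h0 12.1 F [-0.3 -0.8 -0.3] g 0.53 0 t 43.9 q7 -2.28
```

```bash
python3 -m pendant '[[0.045,0.0035,-0.001,0.02,0.3],[0.045,0,0,0.03,0],[0.045,0,0,0.03,0],[0.045,0,0,0.025,0],[0.045,0,0,0.01,0],[0.045,0,0,0.004,0],[0.045,0,0,0.0015,0],[0.045,0,0,0,0]]'
python3 -c "
from h import *
go(518,346,176,11.7)"
```

```text
t: 44.57
eef_pos: [0.5192, 0.3434, 0.1787]
tool_rot: [-0.0, 0.995, 0.102, 0.001]
contact_force: [0.3, -0.3, 1.4]
gripper_width: 0.527
grasp_force: 0.0
yaw -0.0 then x -0.6 y -2.8 z 2.7 | h0 11.7 F [ 0.3 -0.3  1.4] g 0.53 0 t 44.6 q7 -2.36
```

```bash
python3 -m pendant '[[0.045,-0.0005,-0.0025,0.0025,0],[0.045,0,0,0,0],[0,0,0,0,0],[0,0,0,0,0],[0,0,0,0,0],[0,0,0,0,0],[0,0,0,0,0],[0,0,0,-0.01,0],[0,0,0,-0.02,0],[0,0,0,-0.03,0],[0,0,0,-0.03,0],[0,0,0,-0.03,0]]'
python3 -m pendant '[[0,-0.0083,0.0335,0,0],[0,-0.0083,0.0335,0,0],[0,-0.0083,0.0335,0,0],[0,-0.0083,0.0335,0,0],[0,-0.0083,0.0335,0,0],[0,-0.0083,0.0335,0,0],[0,-0.0083,0.0335,0,0],[0,-0.0083,0.0335,0,0],[0,-0.0083,0.0335,0,0],[0,-0.0083,0.0335,0,6],[0,0,0,0,6],[0,0,0,0,6]]'
python3 -c "
from h import *
go(439.7,-201.2,300,-6)"
```

```text
t: 45.57
eef_pos: [0.5172, 0.3456, 0.2966]
tool_rot: [0.0, 0.995, 0.102, -0.0]
contact_force: [1.2, 0.2, -0.4]
gripper_width: 0.243
grasp_force: 39.9
t: 46.57
eef_pos: [0.5037, -0.0021, 0.2955]
tool_rot: [0.001, 0.998, -0.06, -0.0]
contact_force: [0.5, 0.2, 0.2]
gripper_width: 0.243
grasp_force: 39.9
yaw -0.9 then x -42.8 y 204.7 z -4.5 | h0 -6.9 F [0.5 0.2 0.2] g 0.24 40 t 46.6 q7 -1.97
```

```bash
python3 -m pendant '[[0,-0.007,0.034,0,0],[0,-0.007,0.034,0,0],[0,-0.007,0.034,0,0],[0,-0.007,0.034,0,0],[0,-0.007,0.034,0,0],[0,-0.007,0.034,0,0],[0,0,0,0,0],[0,0,0,0,0]]'
python3 -c "
from h import *
p=slat('g',436,-236,lo=.044,hi=.058); cv2.imwrite('pics/w8.png',p)
go(439.7,-201.2,226,-6)"
```

```text
t: 47.23
eef_pos: [0.4389, -0.1991, 0.2955]
tool_rot: [0.0, 0.998, -0.058, -0.0]
contact_force: [1.0, 0.6, -0.7]
gripper_width: 0.245
grasp_force: 39.9
g 4245 (array([ 468.6, -261.7]), array([22., 83.]), np.float32(84.1)) 0.0504
g 485 (array([ 477.4, -179.5]), array([ 9., 21.]), np.float32(-7.9)) 0.0504
g 2960 (array([ 400.3, -254. ]), array([22., 82.]), np.float32(84.5)) 0.05
g 78 (array([ 417.9, -171.7]), array([ 5., 11.]), np.float32(-70.5)) 0.0486
yaw -0.4 then x 0.5 y 3.8 z 69.5 | h0 -6.4 F [ 0.2  0.7 -0.5] g 0.25 40 t 47.3 q7 -1.51
```

View pics/w8.png

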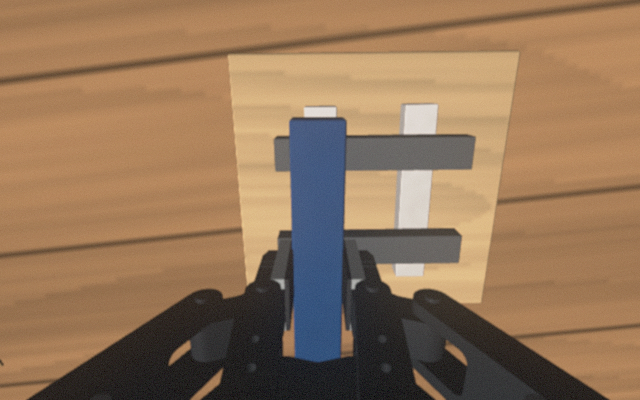

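The tower is neat: whites below, greys crosswise at rows 152 and 247, with the blue slat held above the left white. Now lower it.

```bash
python3 -m pendant '[[0,0.0005,0.0038,0.015,-0.4],[0,0,0,0.02,0],[0,0,0,0.015,0],[0,0,0,0.012,0],[0,0,0,0.006,0],[0,0,0,0.001,0],[0,0,0,0,0],[0,0,0,0,0]]'
python3 -m pendant '[[0,0,0,0.001,0],[0,0,0,0.001,0],[0,0,0,0,0]]'
python3 -m pendant '[[0,0,0,0.001,0],[0,0,0,0,0]]'
```

```text
t: 47.95
eef_pos: [0.4405, -0.2005, 0.2268]
tool_rot: [0.0, 0.999, -0.051, 0.001]
contact_force: [-0.0, 0.1, 0.6]
gripper_width: 0.246
grasp_force: 39.9
t: 48.2
eef_pos: [0.4401, -0.201, 0.2244]
tool_rot: [0.0, 0.999, -0.052, 0.0]
contact_force: [-0.1, -0.5, -0.8]
gripper_width: 0.246
grasp_force: 39.9
t: 48.37
eef_pos: [0.4401, -0.2011, 0.2239]
tool_rot: [0.0, 0.999, -0.052, 0.0]
contact_force: [-2.5, 1.7, 9.3]
gripper_width: 0.244
grasp_force: 41.0
```

Contact at the expected height. Release, retreat and inspect everything.

```bash
python3 -m pendant '[[0,0,0,-0.001,0],[0.02,0,0,0,0],[0.03,0,0,0,0],[0.045,0,0,0,0],[0.045,0,0,0,0],[0.045,0,0,0,0],[0.045,0,0,-0.015,0],[0.045,0,0,-0.03,0],[0.045,0,0,-0.03,0],[0.045,0,0,-0.03,0]]'
python3 -m pendant '[[0.045,0,0.035,0,0],[0.045,0,0.035,0,0],[0.045,0,0.035,0,0],[0.045,0,0.035,0,0],[0.045,0,0.035,0,0],[0.045,0,0.035,0,0],[0.045,0,0.035,0,0],[0.045,0,0.035,0,0],[0.045,0,0.035,0,0],[0.045,0,0,0,0]]'
python3 - <<'E'
from h import *
p=slat('b',436,-236,'top',.05,.08); slat('g',436,-236,'top',.042,.06)
P=cloud(*cam("top")[1:])
hsv=cv2.cvtColor(p,cv2.COLOR_BGR2HSV); s=(p[...,2]>80)&(p[...,1]<60)&(P[...,0]>.6)&(P[...,0]<.72)&(P[...,2]>.03)
n,L,st,_=cv2.connectedComponentsWithStats((s&(P[...,2]<.08)).astype(np.uint8))
for i in range(1,n):
    if st[i,4]>40: print("foot",st[i,4],cv2.minAreaRect((P[L==i][:,:2]*1000).astype(np.float32)),P[L==i][:,2].mean())
q=cam("scene")[0]
cv2.imwrite("pics/end.png",np.hstack([cv2.resize(p[100:270,220:460],(400,283)),cv2.resize(q[160:300,200:400],(400,283))]))
E
```

```text
t: 49.2
eef_pos: [0.4397, -0.2008, 0.3301]
tool_rot: [-0.0, 0.999, -0.052, -0.001]
contact_force: [0.3, 0.9, 0.8]
gripper_width: 0.531
grasp_force: 0.0
t: 50.03
eef_pos: [0.4038, -0.5215, 0.3288]
tool_rot: [0.002, 0.998, -0.056, -0.001]
contact_force: [-0.2, -0.6, -0.7]
gripper_width: 0.528
grasp_force: 0.0
b 322 (array([ 438.9, -200.7]), array([ 22., 125.]), np.float32(-5.8)) 0.0652
g 194 (array([ 466.4, -260.7]), array([21., 86.]), np.float32(84.3)) 0.0503
g 189 (array([ 397.9, -253.7]), array([20., 85.]), np.float32(84.4)) 0.0502
foot 130 ((660.2059936523438, 639.9092407226562), (124.31668090820312, 8.864279747009277), 17.49872589111328) 0.03641825963001496
foot 319 ((649.4662475585938, 52.22467041015625), (53.884403228759766, 56.910892486572266), 89.4708480834961) 0.05217081125376865
foot 298 ((652.3095703125, -67.31141662597656), (54.43119812011719, 53.6584358215332), 89.28416442871094) 0.052001392389851464
```

View pics/end.png

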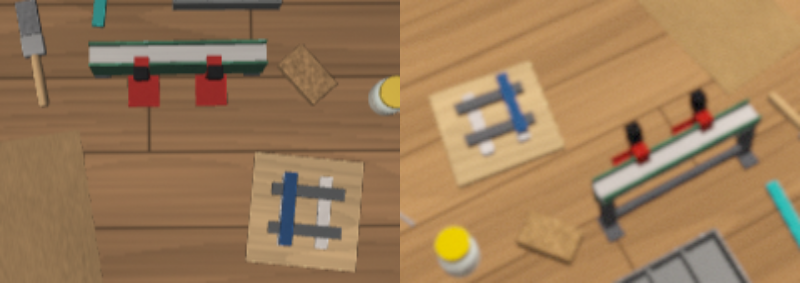

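Run:
```python
from h import *
for c in("top","scene"):
    p,d,m=cam(c); P=cloud(d,m)
    for y in(.0525,-.0675):
        for nm,k in dict(foot=(p[...,2]>70)&(p[...,1]<60)&(P[...,2]>.03)&(P[...,2]<.07),grip=(p.max(-1)<60)&(P[...,2]>.185)).items():
            k=k&(abs(P[...,1]-y)<.04)&(P[...,0]>.58)&(P[...,0]<.70); q=P[k]*1000
            if len(q)<10: print(c,nm,len(q));continue
            a=np.c_[q[:,0]-650,np.ones(len(q))]; s=np.linalg.lstsq(a,q[:,2],rcond=None)[0]
            print(c,y,nm,len(q),"slope deg",np.degrees(np.arctan(s[0])).round(1),np.percentile(q,[3,50,97],axis=0).round(0).tolist())
```

```text
top 0.0525 foot 319 slope deg 3.1 [[624.0, 25.0, 46.0], [650.0, 52.0, 52.0], [676.0, 79.0, 62.0]]
top 0.0525 grip 70 slope deg 8.8 [[646.0, 42.0, 191.0], [655.0, 53.0, 194.0], [664.0, 64.0, 200.0]]
top -0.0675 foot 294 slope deg 5.8 [[628.0, -94.0, 46.0], [651.0, -67.0, 51.0], [679.0, -43.0, 60.0]]
top -0.0675 grip 70 slope deg 5.9 [[645.0, -78.0, 190.0], [655.0, -67.0, 195.0], [664.0, -56.0, 199.0]]
scene 0.0525 foot 22 slope deg -27.8 [[628.0, 30.0, 47.0], [630.0, 46.0, 53.0], [633.0, 63.0, 59.0]]
scene 0.0525 grip 34 slope deg -13.3 [[654.0, 41.0, 186.0], [664.0, 49.0, 193.0], [671.0, 56.0, 198.0]]
scene -0.0675 foot 22 slope deg -11.6 [[629.0, -92.0, 45.0], [632.0, -79.0, 52.0], [635.0, -64.0, 63.0]]
scene -0.0675 grip 34 slope deg -5.9 [[653.0, -79.0, 187.0], [665.0, -72.0, 193.0], [672.0, -63.0, 198.0]]
```

The hangers lean about 5° back. That is the natural rest given the hook's play, with the toes down on the channel floor and the stems against the plate, and both are square to the rail. The tower is in order and the robot is clear, so I hand in.

```bash
python3 -c "
from station import bot
print(bot.hand_in())"
```

```text
the job is handed in; nothing more can be done
None
```

I handed the job in at about 50 s: both hangers hang on the rail toe-down and square to it, leaning back about 5–6° from play in the hooks, and the white, grey and single blue slats (the blue one in one of the two slots) are stacked crosswise mid-board.

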